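Turn a double-ended welding electrode end for end in its clamp

ROBOT

A 6-joint arm with a two-finger parallel gripper is mounted at the origin on the work surface. World frame = base frame: x ahead of the robot, y to its left, z up, the work surface at z = 0. Lengths are in m, angles in rad, forces in N, time in s.
With the tool pointing down it reaches from about 0.225 to 0.875 m from the base axis. Payload 3.4 kg.
Tool frame: the origin (TCP) lies midway between the tips of the shut fingers; the grasp point (between the pads) lies 19 mm behind it (manip.grip_point_offset is the distance from the TCP to the grasp point, in m); z points along the fingers, y is the line along which they close (so a half turn about z gives the same grasp; the last joint's range is limited). The gripper opens to 85 mm and grips with 20 to 120 N. Pads are 22 mm wide; open, the fingers measure 114 mm over their backs; the gripper's body (76 mm by 85 mm) begins 54 mm behind the grasp point. The pads swing forward as they close: fully open they stand 13 mm farther back than shut.
Start: joints at [-1.404, 0.276, 1.505, -0, 1.361, -0.121], TCP at [0.163, -0.551, 0.195] pointing down, gripper open.
Joint ranges: [-2.89, 2.89], [-0.75, 2.08], [0.22, 2.7], [-1.18, 4.32], [0.11, 2.71], [-2.7, 2.7]. Speed limits (rad/s): [2.57, 2.57, 3.14, 3.14, 3.14, 3.14].

INTERFACE

Orientations are given as a unit quaternion [w, x, y, z].
In Python, from rig import manip gives the robot as it stands.
- The arm moves only by the shell command python3 -m handwheel 'ROWS' [FORCE]. ROWS is JSON, a list of rows, each an object with "translation": the shift along the tool's x, y, z in m, a list of three; "angular": the turn, a rotation vector about the tool's x, y, z in degrees, a list of three; "hand": the closure, from 0 (fully open) to 1 (shut). A call has 1 to 10 rows; each row shifts and turns the commanded pose from where the row before left it, along the tool's axes as they then stand; what a row does not reach is not made up. A row lasts 1/12 s, in which the tool goes at most 41.7 mm and 7.16 degrees, less where a joint would pass 70% of its speed; a pose out of reach is approached as far as the arm can. A call with a gripper value outside its range is refused whole. The fingers move at their own pace and stop on an object; FORCE is the grip in N (left out, the last holds). Time passes only in rows, so rows that do not move let the fingers close. It gives the time, the measured TCP pose, the force, the opening and the grip force at its end, in the units of the state.
- manip.get_state(): the state, without advancing time (a new reading comes with each control period).
- manip.get_image(name): name is "scene" or "top"; returns the picture (400x640x3 uint8, red, green, blue); there is no depth.
- manip.camera_info(name): a dict with "camera_matrix" (3x3 intrinsics, pixels), "eye" and "orientation" of the camera in the world. Camera axes: x right, y down, z forward; pixel columns grow to the right and rows downward; lengths in m; the calibration is good to about 2 mm. A picture is of the moment at which its call begins. camera_info takes no time and is no camera call.
- manip.sign_off(): hands the job in; it is judged then, once.
The state is a dict: "clock": time; "qpos": joint angles; "qd": joint speeds; "effort": joint torques, N m; "position": TCP position; "ee_rot": TCP orientation; "contact_force": force on the tool from outside, world axes, zero at the start; "moment": the same for the moment, N m; "width": finger opening in m; "gripper_force": force on a finger pad.
Only numpy, scipy, OpenCV 4.12 (cv2) and the standard library are available. Lean on these libraries where they do the work, as an engineer would, in place of code of your own. Each camera call takes 0.05 s, during which the arm holds its last target. There are 200 camera calls.

TASK

The blackened end of the copper electrode in the brass holder is worn out: draw the electrode out, lay it down on the bench, then take it by its other end and put it back in the holder the other way round, so that the clean end sticks out and the black end is fully home against the end stop. Then swing the red cam lever all the way down to lock it. Leave the other things on the bench where they are.

Things in the scene. Friction and masses are not known exactly. Their poses are not given: they have to be found in the camera images.
- electrode_mid (a point): Centre of the copper electrode: a bar 140 mm long over all, about 0.42 kg: square shank 20 x 20 x 110 mm and at each end a round nose 15 mm long, under 19 mm across. x runs along the bar to the clean end; z is up. It starts level and loose in the holder's channel, black end out, 0 to 12 mm short of the end stop (60 to 72 mm of it stand out of the mouth).
- electrode_fresh (a point): Tip of the clean, bright copper, tapered nose, on the bar's axis, 70 mm from its centre. At the start it is inside the holder.
- electrode_worn (a point): Tip of the worn, soot-black, mushroomed nose, on the bar's axis, 70 mm from its centre. At the start it sticks out of the holder.
- holder_mouth (a point): Mouth of the brass holder's channel, bolted to the bench: point on the axis of a seated bar, 46 mm above the bench. x points level into the channel, y to the left of that, z up. The channel is 80 mm deep and 24 mm wide (flared to 36 mm over the first 14 mm), floor 36 mm, walls 62 mm above the bench; the floor's front edge is bevelled. Block 90 mm long, 56 mm wide; base 160 x 104 x 12 mm, reaching 30 mm out before the mouth.
- holder_stop (a point): Face of the steel end stop closing the rear of the channel, on its axis, 80 mm in from the mouth; same axes. A bar fully home has its inner tip here and stands 60 mm out of the mouth. Two bridges (underside 62 mm, top 86.5 mm above the bench), 25 and 55 mm in from the mouth, span the channel: a bar goes in and out lengthwise only. Behind, a silvery bus bar, 34 mm high, reaches 85 mm past the stop.
- clamp_lever (a joint): Angle of the cam lever in rad: 0 = all the way down (level, bar clamped), up to 1.4 = nearly upright. It stays where it is left and takes about 2 N at the handle to move, a few more at the end, where the cam bears on the bar. Above 1.0 the cam clears the bar by 3 mm or more; it starts at 1.05 to 1.3.
- lever_grip (a point): Middle of the red round handle (18 mm across, 48 mm long) of the cam lever, 84 mm from the pin; it moves with the lever.
- lever_pin (a point): Pin on which the lever turns, 40 mm in from the mouth and 74.8 mm above the bench; same axes as the mouth. The pin lies along x. The lever swings in the upright plane across the channel; down, it points along -y of this frame.
- mat_top (a point): Centre of the top of a flat black rubber mat, 170 x 200 x 3 mm (its x and y), fixed to the bench and free of things: a good place to lay the electrode.
- spanner: Open-ended steel spanner lying on the bench beside the holder, 170 mm long along its x axis, about 8 mm thick; origin under its middle. Leave alone.
- wire_brush: Wooden-handled wire brush lying on the bench beyond the mat, 230 mm long along its x axis, 26 mm wide, 20 mm high; origin under its middle. Leave alone.
- spray_can: Yellow upright spray can, 60 mm across, 170 mm high; origin at the centre of its foot. Leave alone.
- fan_guard: Round wire fan guard lying flat, 225 mm across, 6 mm high; origin under its centre. Leave alone.
- hoop_stack: Stack of steel wire hoops, 186 mm across, 22 mm high; origin under its centre. Leave alone.
- hammer: Hammer lying on the bench, 250 mm long along its x axis; origin under its middle. Leave alone.
Not all that is in view belongs to the job. Of the things that look like the part that bears electrode_mid, the middle-sized one is meant.

How it is judged:
By the outcome, as a careful person would: the job done as asked, in the order asked, and still so for the second after the job is handed in, with the robot touching nothing.
It also fails if it takes over 67 s, if anything falls off the work surface, if the arm or the gripper's body presses on something with over 40 N, if the wrist force passes 120 N, or if a joint passes its speed limit or range.

## Working session

There is one attempt and no reset: what is moved stays moved. The work goes in short steps, Python scripts to look and compute and a shell command to move; the robot and the scene stay as the last step left them, time stands still between calls to the robot, and variables do not carry over. Pictures are saved under pics/ and viewed, at most 10 in all, crops included, and the job is handed in when it is done.

```bash
mkdir -p pics; ls; python3 - <<'E'
from rig import manip
import cv2
for n in("scene","top"):
    im=manip.get_image(n); cv2.imwrite(f"pics/{n}0.png",im[:,:,::-1]); c=manip.camera_info(n); print(n,c)
print(manip.get_state(), manip.grip_point_offset)
E
```

```text
pics
scene {'camera_matrix': array([[473.87283038,   0.        , 317.29589526],
       [  0.        , 473.87283038, 203.99191515],
       [  0.        ,   0.        ,   1.        ]]), 'eye': array([ 1.62323304, -0.80663723,  0.98709347]), 'orientation': array([-0.42212237,  0.78495607,  0.3972917 , -0.21866863])}
top {'camera_matrix': array([[416.91267498,   0.        , 316.44448286],
       [  0.        , 416.91267498, 201.42408595],
       [  0.        ,   0.        ,   1.        ]]), 'eye': array([ 0.33005619, -0.01451223,  1.22156911]), 'orientation': array([ 0.04891358, -0.70225727,  0.70865494, -0.04743789])}
{'clock': 0.1, 'qpos': array([-1.40401203e+00,  2.76555499e-01,  1.50600883e+00, -7.66634448e-06,
        1.36069611e+00, -1.21005561e-01]), 'qd': array([-8.92550783e-05, -1.03092227e-03, -1.34974914e-03, -5.22679077e-04,
       -8.73095168e-04,  2.06669681e-03]), 'effort': array([ 6.54511005e-04, -4.17701590e+01, -2.46404314e+01, -2.45226929e-04,
        5.70569246e-03,  3.17710658e-06]), 'position': array([ 0.16310486, -0.55083065,  0.1941118 ]), 'ee_rot': array([-8.33588508e-04,  9.89664517e-01,  1.43399614e-01, -2.28328439e-05]), 'contact_force': array([-0.2087826 , -0.19088671,  0.65540962]), 'moment': array([ 0.00516012, -0.00585585,  0.06491099]), 'gripper_force': 0.0, 'width': 0.08572547286596786} 0.0187
```

View pics/scene0.png

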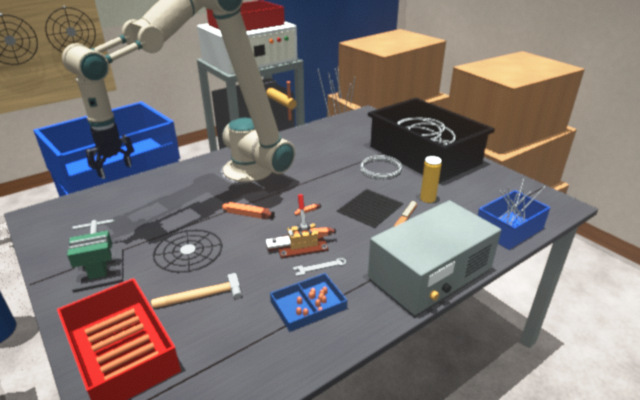

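View pics/top0.png

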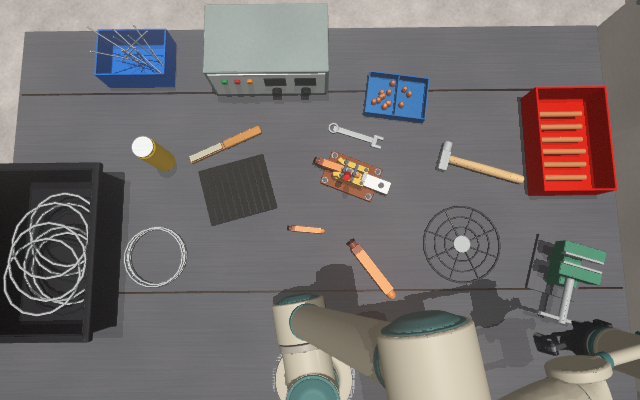

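Top view: the lookalikes are the bar in the holder with its black end at (318,162), a small bar at (306,229), a large bar at (370,268), and rods in the red tray at (563,145). The middle-sized bar is the one in the holder. The mat is at (238,190). In the scene view the holder is at (305,240) and the red lever at (301,205). Next is one close crop of both views.

```bash
cat > h.py <<'E'
from rig import manip
import numpy as np, cv2
from scipy.spatial.transform import Rotation as R
def q2R(q): return R.from_quat(np.roll(q,-1)).as_matrix()
def cam(n):
    c=manip.camera_info(n); return c["camera_matrix"],np.array(c["eye"]),q2R(c["orientation"])
def proj(n,p):
    K,e,M=cam(n); v=K@(M.T@(np.asarray(p,float)-e)); return v[:2]/v[2]
def plane(n,uv,z):
    K,e,M=cam(n); d=M@np.linalg.solve(K,[*uv,1]); return e+d*(z-e[2])/d[2]
def tri(us,ut):
    A=[];b=[]
    for n,uv in(("scene",us),("top",ut)):
        K,e,M=cam(n); d=M@np.linalg.solve(K,[*uv,1]); d/=np.linalg.norm(d); P=np.eye(3)-np.outer(d,d); A.append(P); b.append(P@e)
    x,*_=np.linalg.lstsq(np.vstack(A),np.hstack(b),rcond=None)
    return x
def crops(name,ws,wt,k):
    out=[]
    for n,(u,v,w,h) in(("scene",ws),("top",wt)):
        im=manip.get_image(n)[v:v+h,u:u+w,::-1]; out.append(cv2.resize(im,None,fx=k,fy=k,interpolation=cv2.INTER_CUBIC))
    cv2.imwrite(name,np.vstack(out))
E
python3 - <<'E'
from h import *
crops("pics/c1.png",(255,190,100,72),(300,140,100,72),8) if 0 else crops("pics/c1.png",(250,188,110,72),(300,138,110,72),4)
a=cv2.imread("pics/c1.png"); 
import numpy as np
s=cv2.imread("pics/scene0.png")[188:263,255:350];t=cv2.imread("pics/top0.png")[138:213,300:395]
cv2.imwrite("pics/c1.png",np.vstack([cv2.resize(x[:74],(760//1,296*2//2),interpolation=cv2.INTER_CUBIC) if 0 else cv2.resize(x,(380,300),interpolation=cv2.INTER_CUBIC) for x in(s,t)]))
E
python3 - <<'E'
import cv2,numpy as np
s=cv2.imread("pics/scene0.png")[190:265,258:348];t=cv2.imread("pics/top0.png")[138:213,305:395]
cv2.imwrite("pics/c1.png",np.hstack([cv2.resize(x[:, :66] if i==0 and 0 else x,None,fx=4.4,fy=4.4,interpolation=cv2.INTER_CUBIC) for i,x in enumerate((s,t))]))
E
```

```text
(no output)
```

View pics/c1.png

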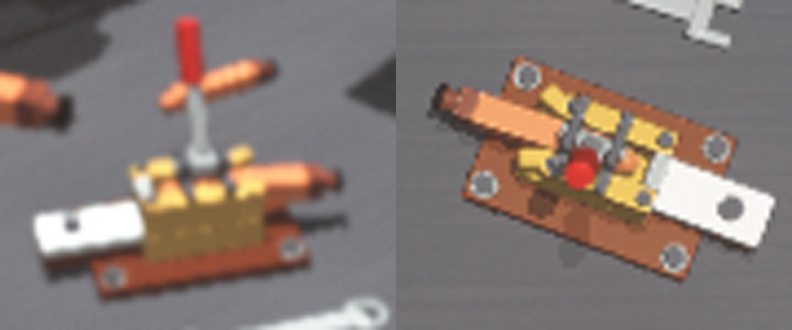

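The crops show the holder with its mouth pointing towards +y in the world (left in the top view). The black tip is at about (315,160) in the top view and (335,231) in the scene view. The lever is nearly upright. I'll fit the holder pose from both views.

```bash
cat > fit.py <<'E'
from h import *
from scipy.optimize import least_squares
T=lambda u,v:(305+(u-396)/4.4-.4,138+v/4.4-.4); S=lambda u,v:(258+u/4.4-.4,190+v/4.4-.4)
obs=[("top",T(512,58),(-.03,.052,.012)),("top",T(737,140),(.13,.052,.012)),("top",T(690,282),(.13,-.052,.012)),("top",T(465,197),(-.03,-.052,.012)),
("scene",S(100,298),(.13,.052,0)),("scene",S(312,263),(-.03,.052,0)),("top",T(766,226),(.165,0,.034)),
("top",T(438,96),"tip"),("scene",S(340,181),"tip")]
def W(p,m): 
    c,s=np.cos(p[2]),np.sin(p[2]); return np.array([p[0]+c*m[0]-s*m[1],p[1]+s*m[0]+c*m[1],m[2]])
def f(p):
    return np.hstack([proj(n,W(p,(-p[3],0,.046) if m=="tip" else m)+[0,0,p[4]])-uv for n,uv,m in obs])
if __name__=="__main__":
    r=least_squares(f,[.5,0,-1.9,.065,0]); print(r.x,np.degrees(r.x[2])); print(r.fun.reshape(-1,2).round(1))
    print("tip tri",tri(S(340,181),T(438,96)),"grip tri",tri(S(189,50),T(580,165)))
    p=r.x
    for th in(1.05,1.15,1.3):
        g=W(p,(.04,-.084*np.cos(th),.0748+.084*np.sin(th))); print(th,g,(proj("scene",g)-[258,190])*4.4,(proj("top",g)-[305,138])*4.4+[396,0])
    print("mat c",[plane("top",uv,.003) for uv in((199,169),(264,155),(277,208),(212,225))])
    print("brush",plane("top",(190,160),.02),plane("top",(261,128),.02))
E
python3 fit.py
```

```text
[ 5.89228648e-01 -6.92722870e-02 -1.94891862e+00  6.61321779e-02
 -6.68639766e-04] -111.66481172510629
[[ 1.1 -0.2]
 [ 0.5  0.1]
 [-1.   0.3]
 [-0.8  0.3]
 [ 0.6  1.1]
 [ 0.   1.1]
 [ 0.3 -0.3]
 [ 0.2  0.1]
 [-0.1 -2.2]]
tip tri [ 0.61544921 -0.0078135   0.03736652] grip tri [ 0.54416844 -0.09353281  0.15300321]
1.05 [ 0.53561813 -0.0910166   0.14766355] [186.55772645  47.93231661] [576.69530075 180.99743727]
1.15 [ 0.54257255 -0.09377915  0.15147217] [188.64296396  48.9080523 ] [581.56643788 168.22145385]
1.3 [ 0.55357899 -0.09815132  0.15573889] [192.05116809  52.49064499] [589.10614206 148.48012875]
mat c [array([0.59818897, 0.33690697, 0.003     ]), array([0.63916506, 0.1432155 , 0.003     ]), array([0.47880766, 0.10360867, 0.003     ]), array([0.43039854, 0.29386846, 0.003     ])]
brush [0.6218128  0.35938758 0.02      ] [0.71748397 0.15064294 0.02      ]
```

Holder fit: the mouth is at (0.589,-0.069) with yaw -111.7°, and the bar stands 66 mm out. I'll raise the arm and turn the tool to yaw 68.3°, so that tool x points out of the mouth, then travel above the bar.

```bash
python3 -m handwheel '[{"translation":[0,0,-0.009],"angular":[0,0,-6.5],"hand":0},{"translation":[0,0,-0.009],"angular":[0,0,-6.5],"hand":0},{"translation":[0,0,-0.009],"angular":[0,0,-6.5],"hand":0},{"translation":[0,0,-0.009],"angular":[0,0,-6.5],"hand":0},{"translation":[0,0,-0.009],"angular":[0,0,-6.5],"hand":0},{"translation":[0,0,-0.009],"angular":[0,0,-6.5],"hand":0},{"translation":[0,0,-0.009],"angular":[0,0,-6.5],"hand":0},{"translation":[0,0,-0.009],"angular":[0,0,-6.3],"hand":0}]' 80
python3 -m handwheel '[{"translation":[0.029,0.01,0],"angular":[0,0,0],"hand":0},{"translation":[0.029,0.01,0],"angular":[0,0,0],"hand":0},{"translation":[0.029,0.01,0],"angular":[0,0,0],"hand":0},{"translation":[0.029,0.01,0],"angular":[0,0,0],"hand":0},{"translation":[0.029,0.01,0],"angular":[0,0,0],"hand":0},{"translation":[0.029,0.01,0],"angular":[0,0,0],"hand":0},{"translation":[0.029,0.01,0],"angular":[0,0,0],"hand":0},{"translation":[0.029,0.01,0],"angular":[0,0,0],"hand":0},{"translation":[0.029,0.01,0],"angular":[0,0,0],"hand":0},{"translation":[0.029,0.01,0],"angular":[0,0,0],"hand":0}]'
python3 -m handwheel '[{"translation":[0.029,0.01,0],"angular":[0,0,0],"hand":0},{"translation":[0.029,0.01,0],"angular":[0,0,0],"hand":0},{"translation":[0.029,0.01,0],"angular":[0,0,0],"hand":0},{"translation":[0.029,0.01,0],"angular":[0,0,0],"hand":0},{"translation":[0.029,0.01,0],"angular":[0,0,0],"hand":0},{"translation":[0.029,0.01,0],"angular":[0,0,0],"hand":0},{"translation":[0.029,0.01,0],"angular":[0,0,0],"hand":0},{"translation":[0.029,0.01,0],"angular":[0,0,0],"hand":0},{"translation":[0.029,0.01,0],"angular":[0,0,0],"hand":0},{"translation":[0,0,0],"angular":[0,0,0],"hand":0}]'
cat >> h.py <<'E'
M0=np.array([.5892,-.0693,0]); YAW=np.radians(-111.66)
XH=np.array([np.cos(YAW),np.sin(YAW),0]); YH=np.array([-np.sin(YAW),np.cos(YAW),0])
def st():
    s=manip.get_state(); d=s["position"]-M0; Rm=q2R(s["ee_rot"])
    print("t",s["clock"],"pos",s["position"].round(4),"holder xyz mm",(1e3*np.array([d@XH,d@YH,d[2]])).round(1),"tool yaw",np.degrees(np.arctan2(Rm[1,0],Rm[0,0])).round(2),"tz",Rm[:,2].round(3),"q6",s["qpos"][5].round(2),"F",s["contact_force"].round(1),"M",s["moment"].round(2),"w",round(s["width"],4),"g",round(s["gripper_force"],1))
E
python3 -c "from h import *;st()"
```

```text
clock: 0.87
position: [0.1632, -0.5512, 0.2671]
ee_rot: [-0.0, 0.826, 0.564, 0.0]
contact_force: [0.3, 0.1, 0.2]
width: 0.0854
gripper_force: 0.0
clock: 1.7
position: [0.364, -0.3176, 0.2669]
ee_rot: [0.0, 0.828, 0.561, -0.0]
contact_force: [0.9, -0.1, -0.5]
width: 0.0855
gripper_force: 0.0
clock: 2.53
position: [0.5467, -0.1055, 0.2663]
ee_rot: [-0.001, 0.826, 0.563, 0.002]
contact_force: [-0.9, -0.7, -0.4]
width: 0.0853
gripper_force: 0.0
t 2.5333 pos [ 0.5467 -0.1055  0.2663] holder xyz mm [ 49.3 -26.2 266.3] tool yaw 68.56 tz [ 0.002  0.003 -1.   ] q6 0.06 F [-0.9 -0.7 -0.4] M [-0.02  0.03 -0.03] w 0.0853 g 0.0
```

```bash
python3 -m handwheel '[{"translation":[0.027,0.009,0],"angular":[0,0,0],"hand":0},{"translation":[0.026,0.009,0],"angular":[0,0,0],"hand":0},{"translation":[0.026,0.008,0],"angular":[0,0,0.2],"hand":0},{"translation":[0,0,0.03],"angular":[0,0,0],"hand":0},{"translation":[0,0,0.03],"angular":[0,0,0],"hand":0},{"translation":[0,0,0.03],"angular":[0,0,0],"hand":0},{"translation":[0,0,0.03],"angular":[0,0,0],"hand":0},{"translation":[0,0,0.03],"angular":[0,0,0],"hand":0},{"translation":[0,0,0.025],"angular":[0,0,0],"hand":0},{"translation":[0,0,0],"angular":[0,0,0],"hand":0}]'
python3 -c "
from h import *;st()
crops('pics/c2.png',(265,190,120,75),(275,125,120,75),5)"
```

```text
clock: 3.37
position: [0.5921, -0.0456, 0.0863]
ee_rot: [-0.004, 0.829, 0.56, -0.004]
contact_force: [-0.4, -0.1, 0.2]
width: 0.085
gripper_force: 0.0
t 3.3667 pos [ 0.5921 -0.0456  0.0863] holder xyz mm [-23.1  -6.1  86.3] tool yaw 68.08 tz [-0.012  0.002 -1.   ] q6 0.19 F [-0.4 -0.1  0.2] M [0.01 0.03 0.02] w 0.085 g 0.0
```

```bash
python3 -c "
import cv2;a=cv2.imread('pics/c2.png');print(a.shape);cv2.imwrite('pics/c2.png',cv2.resize(a,(480,600)))"
```

```text
(750, 600, 3)
```

View pics/c2.png

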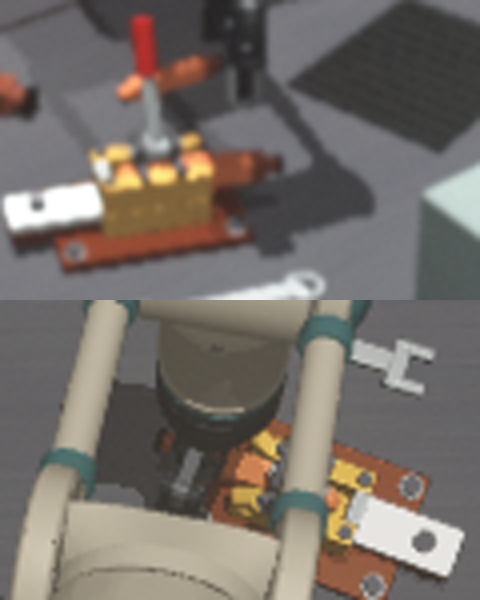

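Crop: the gripper hovers above the exposed bar, with a finger at about scene (326,214). I'll check that against the projection.

```bash
python3 -c "
from h import *;st()
p=manip.get_state()['position']
for s in(1,-1): print(s,[(proj('scene',p+s*.043*YH+[0,0,dz])-[265,190])*4 for dz in(.013,.03)])
print((proj('scene',M0-.066*XH+[0,0,.046])-[265,190])*4,(proj('scene',M0+[0,0,.046])-[265,190])*4)"
```

```text
t 3.4667 pos [ 0.5964 -0.0463  0.0915] holder xyz mm [-24.   -1.8  91.5] tool yaw 68.07 tz [-0.002  0.    -1.   ] q6 0.19 F [0.1 0.4 1.2] M [ 0.01  0.02 -0.06] w 0.0857 g 0.0
1 [array([243.85374709, 131.85645242]), array([243.89956033, 114.45339021])]
-1 [array([216.78034303,  74.17606416]), array([216.66428969,  57.20193977])]
[279.00474179 153.51388617] [202.81744399 165.65998213]
```

```bash
python3 -c "
from h import *
im=manip.get_image('scene')[170:260,270:370,::-1].copy(); cv2.imwrite('pics/c3.png',cv2.convertScaleAbs(cv2.resize(im,(660,594),interpolation=cv2.INTER_CUBIC),alpha=2,beta=10))
p=manip.get_state()['position']
for s in(1,-1): print(s,[(proj('scene',p+s*.043*YH+[0,0,dz])-[270,170])*6.6 for dz in(.013,.03)])"
```

```text
1 [array([370.73528071, 348.49866771]), array([370.81947746, 319.74237454])]
-1 [array([325.95235946, 253.26373347]), array([325.76812651, 225.21746146])]
```

View pics/c3.png

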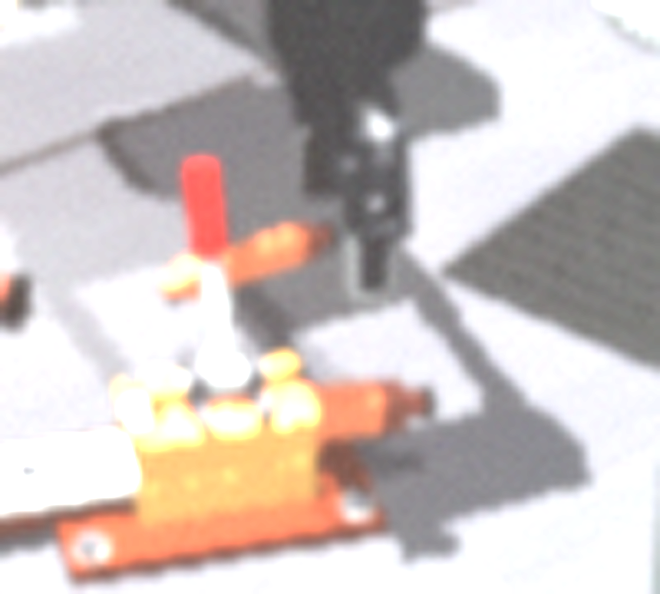

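```bash
python3 -c "
from h import *
p=np.array([.592,-.0456,.0863])
for n in('scene','top'):
  for s in(1,-1): print(n,s,[((proj(n,p+s*.043*YH+[0,0,dz])-([265,190] if n=='scene' else [275,125]))*4+([0,0] if n=='scene' else [0,300])).round(0) for dz in(.013,.048,.08)])
p=np.array([.163,-.551,.194]);a=np.radians(16.5-90);y=np.array([np.cos(a),np.sin(a),0])
for n in('scene','top'):
  for s in(1,-1): print(n,s,[proj(n,p+s*.05*y+[0,0,dz]).round(1) for dz in(.013,.048)])
a=cv2.imread('pics/scene0.png')[120:200,60:160];b=cv2.imread('pics/top0.png')[300:380,500:600]
cv2.imwrite('pics/c4.png',cv2.convertScaleAbs(np.hstack([cv2.resize(x,(400,320),interpolation=cv2.INTER_CUBIC) for x in(a,b)]),alpha=2,beta=10))
"
```

```text
scene 1 [array([241., 134.]), array([241.,  98.]), array([241.,  65.])]
scene -1 [array([214.,  77.]), array([214.,  42.]), array([214.,   9.])]
top 1 [array([234., 393.]), array([236., 379.]), array([238., 366.])]
top -1 [array([190., 507.]), array([190., 497.]), array([191., 487.])]
scene 1 [array([104.8, 188.1]), array([102. , 178.6])]
scene -1 [array([132. , 175.6]), array([129.7, 166.3])]
top 1 [array([565.9, 321.8]), array([575. , 324.1])]
top -1 [array([526.2, 334.6]), array([533.8, 337.4])]
```

View pics/c4.png

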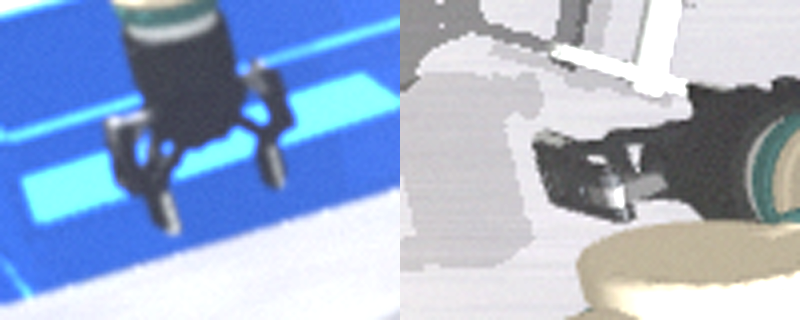

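The fingertips appear about 48 mm above the reported TCP, not 13 mm. I'll shut the fingers in the air and measure where the tips are when closed.

```bash
python3 -m handwheel '[{"translation":[0,0,0],"angular":[0,0,0],"hand":1},{"translation":[0,0,0],"angular":[0,0,0],"hand":1},{"translation":[0,0,0],"angular":[0,0,0],"hand":1},{"translation":[0,0,0],"angular":[0,0,0],"hand":1},{"translation":[0,0,0],"angular":[0,0,0],"hand":1},{"translation":[0,0,0],"angular":[0,0,0],"hand":1},{"translation":[0,0,0],"angular":[0,0,0],"hand":1},{"translation":[0,0,0],"angular":[0,0,0],"hand":1},{"translation":[0,0,0],"angular":[0,0,0],"hand":1}]'
python3 -c "
from h import *
im=manip.get_image('scene')[170:260,270:370,::-1].copy(); cv2.imwrite('pics/c5.png',cv2.convertScaleAbs(cv2.resize(im,(660,594),interpolation=cv2.INTER_CUBIC),alpha=2,beta=10))
st();p=manip.get_state()['position']
print([(proj('scene',p+[0,0,dz])-[270,170])*6.6 for dz in(0,.02,.035)])"
```

```text
clock: 4.27
position: [0.5969, -0.046, 0.0918]
ee_rot: [0.0, 0.829, 0.56, -0.0]
contact_force: [0.1, 0.7, 0.3]
width: 0.0001
gripper_force: 0.0
t 4.3167 pos [ 0.5969 -0.046   0.0918] holder xyz mm [-24.5  -1.5  91.8] tool yaw 68.09 tz [-0. -0. -1.] q6 0.19 F [ 0.4  0.7 -0.2] M [-0.   -0.05 -0.05] w -0.0001 g 0.0
[array([347.7084931 , 322.10321646]), array([347.64185679, 288.99955707]), array([347.59125709, 263.862583  ])]
```

View pics/c5.png

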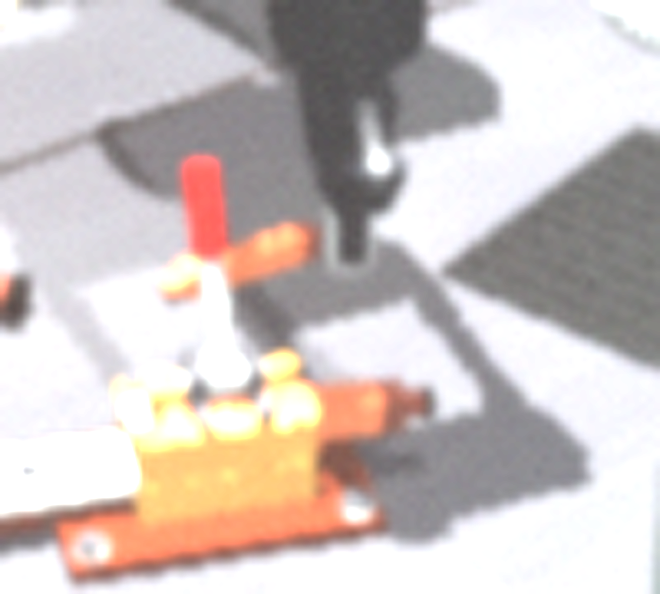

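Shut, the tips appear 33 mm above the reported TCP. I'll settle it by feeling gently for the bar's top.

```bash
python3 -m handwheel '[{"translation":[0,0,0.015],"angular":[0,0,0],"hand":1},{"translation":[0,0,0.013],"angular":[0,0,0],"hand":1},{"translation":[0,0,0],"angular":[0,0,0],"hand":1},{"translation":[0,0,0.002],"angular":[0,0,0],"hand":1},{"translation":[0,0,0.002],"angular":[0,0,0],"hand":1}]'
python3 -m handwheel '[{"translation":[0,0,0.002],"angular":[0,0,0],"hand":1},{"translation":[0,0,0],"angular":[0,0,0],"hand":1}]'
python3 -m handwheel '[{"translation":[0,0,0.002],"angular":[0,0,0],"hand":1},{"translation":[0,0,0],"angular":[0,0,0],"hand":1}]'
```

```text
clock: 4.73
position: [0.5975, -0.0461, 0.0603]
ee_rot: [0.0, 0.829, 0.56, 0.0]
contact_force: [0.1, 0.4, 0.1]
width: 0.0001
gripper_force: 0.0
clock: 4.9
position: [0.5971, -0.046, 0.0581]
ee_rot: [0.0, 0.829, 0.56, 0.0]
contact_force: [-0.8, -0.0, -0.6]
width: 0.0003
gripper_force: 0.0
clock: 5.07
position: [0.597, -0.046, 0.056]
ee_rot: [0.0, 0.829, 0.56, 0.0]
contact_force: [0.4, 0.3, 0.2]
width: -0.0001
gripper_force: 0.0
```

```bash
python3 -m handwheel '[{"translation":[0,0,0.003],"angular":[0,0,0],"hand":1},{"translation":[0,0,0.003],"angular":[0,0,0],"hand":1},{"translation":[0,0,0],"angular":[0,0,0],"hand":1}]'
python3 -m handwheel '[{"translation":[0,0,0.005],"angular":[0,0,0],"hand":1},{"translation":[0,0,0.005],"angular":[0,0,0],"hand":1},{"translation":[0,0,0.005],"angular":[0,0,0],"hand":1},{"translation":[0,0,0],"angular":[0,0,0],"hand":1}]'
python3 -c "
from h import *
im=manip.get_image('scene')[170:260,270:370,::-1].copy(); cv2.imwrite('pics/c6.png',cv2.convertScaleAbs(cv2.resize(im,(660,594),interpolation=cv2.INTER_CUBIC),alpha=2,beta=10))
st()"
```

```text
clock: 5.32
position: [0.5964, -0.0459, 0.0492]
ee_rot: [-0.0, 0.829, 0.56, -0.0]
contact_force: [-1.3, 0.6, -0.0]
width: 0.0003
gripper_force: 0.0
clock: 5.65
position: [0.5959, -0.0458, 0.0334]
ee_rot: [-0.001, 0.829, 0.56, -0.001]
contact_force: [-0.6, 0.1, -0.6]
width: 0.0001
gripper_force: 0.0
t 5.7 pos [ 0.5962 -0.0459  0.0339] holder xyz mm [-24.4  -2.1  33.9] tool yaw 68.09 tz [-0.002  0.    -1.   ] q6 0.19 F [-0.2 -0.5  0.8] M [-0.02  0.02 -0.01] w 0.0001 g 0.0
```

View pics/c6.png

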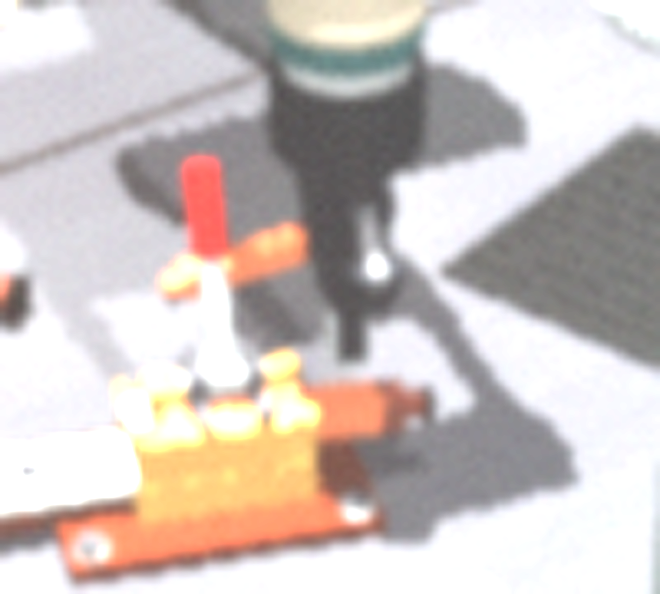

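Vision was right: the tip is still above the bar at a reported z of 0.034. I'll keep feeling downward.

```bash
python3 -m handwheel '[{"translation":[0,0,0.003],"angular":[0,0,0],"hand":1},{"translation":[0,0,0.003],"angular":[0,0,0],"hand":1},{"translation":[0,0,0],"angular":[0,0,0],"hand":1}]'
python3 -m handwheel '[{"translation":[0,0,0.002],"angular":[0,0,0],"hand":1},{"translation":[0,0,0],"angular":[0,0,0],"hand":1}]'
python3 -m handwheel '[{"translation":[0,0,0.002],"angular":[0,0,0],"hand":1},{"translation":[0,0,0],"angular":[0,0,0],"hand":1}]'
```

```text
clock: 5.95
position: [0.5965, -0.0459, 0.0283]
ee_rot: [-0.0, 0.829, 0.56, -0.0]
contact_force: [0.6, -0.6, 0.1]
width: 0.0
gripper_force: 0.0
clock: 6.12
position: [0.5968, -0.046, 0.0266]
ee_rot: [-0.0, 0.829, 0.56, -0.0]
contact_force: [-0.5, 0.7, 0.4]
width: -0.0003
gripper_force: 0.0
clock: 6.28
position: [0.5968, -0.046, 0.0247]
ee_rot: [-0.0, 0.829, 0.56, -0.0]
contact_force: [-0.5, -0.1, -0.0]
width: -0.0
gripper_force: 0.0
```

```bash
for i in 1; do python3 -m handwheel '[{"translation":[0,0,0.002],"angular":[0,0,0],"hand":1},{"translation":[0,0,0],"angular":[0,0,0],"hand":1}]'
python3 -m handwheel '[{"translation":[0,0,0.002],"angular":[0,0,0],"hand":1},{"translation":[0,0,0],"angular":[0,0,0],"hand":1}]'; done
```

```text
clock: 6.45
position: [0.5967, -0.046, 0.0226]
ee_rot: [-0.0, 0.829, 0.56, -0.0]
contact_force: [0.6, 0.0, -0.3]
width: -0.0002
gripper_force: 0.0
clock: 6.62
position: [0.5967, -0.046, 0.0206]
ee_rot: [-0.0, 0.829, 0.56, -0.0]
contact_force: [-1.1, 0.0, 0.3]
width: -0.0001
gripper_force: 0.0
```

```bash
python3 -c "
from h import *
p=manip.get_state()['position'];o=[]
for n,u,v in(('scene',290,195),('top',290,130)):
  im=manip.get_image(n)[v:v+60,u:u+78,::-1].copy(); im=cv2.convertScaleAbs(cv2.resize(im,None,fx=5,fy=5,interpolation=cv2.INTER_CUBIC),alpha=1.8,beta=10)
  o.append(im)
  print(n,((proj(n,p)-[u,v])*5).round(),((proj(n,p+[0,0,.033])-[u,v])*5).round())
cv2.imwrite('pics/c7.png',np.hstack(o))
st()"
```

```text
scene [163. 205.] [163. 166.]
top [187. 185.] [189. 173.]
t 6.7167 pos [ 0.5969 -0.046   0.0208] holder xyz mm [-24.5  -1.5  20.8] tool yaw 68.09 tz [-0. -0. -1.] q6 0.19 F [-0.4  0.6  0.5] M [0.04 0.07 0.03] w 0.0002 g 0.0
```

View pics/c7.png

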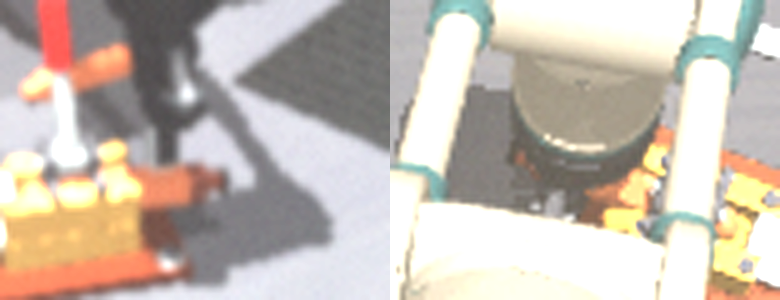

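```bash
python3 -c "
from h import *
print('tip -1 tri',tri((129.3,166.8),(536,334)), 'expected', np.array([.163,-.551,.207])-.043*np.array([.284,-.959,0]))
print('bar worn tip',tri((335.,231.),(315,159.5)))
a=cv2.imread('pics/c5.png');b=cv2.imread('pics/c3.png')
# lower end of dark finger column in c5 around col 347, c7
g=cv2.cvtColor(a,cv2.COLOR_BGR2GRAY);print(g[230:320:6,347])
c=cv2.imread('pics/c7.png');print(cv2.cvtColor(c,cv2.COLOR_BGR2GRAY)[130:215:4,165],c[130:215:6,165].tolist())
"
python3 -m handwheel '[{"translation":[0,0,0.002],"angular":[0,0,0],"hand":1},{"translation":[0,0,0],"angular":[0,0,0],"hand":1}]'
python3 -m handwheel '[{"translation":[0,0,0.002],"angular":[0,0,0],"hand":1},{"translation":[0,0,0],"angular":[0,0,0],"hand":1}]'
```

```text
tip -1 tri [ 0.15697565 -0.50654398  0.24517356] expected [ 0.150788 -0.509763  0.207   ]
bar worn tip [ 0.61598415 -0.00924867  0.0369846 ]
[ 92  93  88  89  95 115 155 168 159 148 147 146 140 149 175]
[ 85  81  81  87  85  84  84  92 109 139 167 172 165 169 172 175 175 169
 154 132 109  94] [[82, 84, 87], [78, 78, 82], [86, 86, 89], [84, 84, 87], [84, 82, 87], [95, 96, 100], [122, 132, 159], [131, 156, 221], [109, 141, 233], [109, 147, 242], [111, 149, 249], [111, 149, 248], [104, 132, 215], [91, 105, 154], [78, 86, 116]]
clock: 6.88
position: [0.5968, -0.046, 0.0186]
ee_rot: [-0.0, 0.829, 0.56, -0.0]
contact_force: [-0.3, 0.4, 0.2]
width: 0.0
gripper_force: 0.0
clock: 7.05
position: [0.5971, -0.0459, 0.0171]
ee_rot: [0.0, 0.829, 0.56, 0.0]
contact_force: [0.2, 0.1, 1.8]
width: -0.0001
gripper_force: 1.2
```

```bash
python3 -m handwheel '[{"translation":[0,0,0.001],"angular":[0,0,0],"hand":1},{"translation":[0,0,0],"angular":[0,0,0],"hand":1}]'; python3 -m handwheel '[{"translation":[0,0,0.001],"angular":[0,0,0],"hand":1},{"translation":[0,0,0],"angular":[0,0,0],"hand":1}]'; python3 -c "from h import *;st()"
```

```text
clock: 7.22
position: [0.5973, -0.0459, 0.0168]
ee_rot: [0.0, 0.829, 0.56, 0.0]
contact_force: [-1.1, 0.8, 6.5]
width: 0.0
gripper_force: 3.1
clock: 7.38
position: [0.5974, -0.0459, 0.0166]
ee_rot: [0.0, 0.829, 0.56, 0.001]
contact_force: [-0.9, 0.7, 10.3]
width: -0.0001
gripper_force: 5.2
t 7.3833 pos [ 0.5974 -0.0459  0.0166] holder xyz mm [-24.8  -1.   16.6] tool yaw 68.09 tz [ 0.002 -0.    -1.   ] q6 0.19 F [-0.9  0.7 10.3] M [ 0.13  0.44 -0.06] w -0.0001 g 5.2
```

Contact with the bar's top comes at a reported z of 0.017. So the true tip height is the reported z plus about 39 mm, which agrees with vision. I'll grip with the TCP about 8 mm below the axis, at a reported z of about -0.001.

```bash
python3 -m handwheel '[{"translation":[0,0,-0.02],"angular":[0,0,0],"hand":1},{"translation":[0.003,0,0],"angular":[0,0,0],"hand":0},{"translation":[0,0,0],"angular":[0,0,0],"hand":0},{"translation":[0,0,0],"angular":[0,0,0],"hand":0},{"translation":[0,0,0],"angular":[0,0,0],"hand":0},{"translation":[0,0,0],"angular":[0,0,0],"hand":0},{"translation":[0,0,0],"angular":[0,0,0],"hand":0}]' 80
python3 -m handwheel '[{"translation":[0,0,0.015],"angular":[0,0,0],"hand":0},{"translation":[0,0,0.012],"angular":[0,0,0],"hand":0},{"translation":[0,0,0.008],"angular":[0,0,0],"hand":0},{"translation":[0,0,0],"angular":[0,0,0],"hand":0}]'
python3 -c "from h import *;st()"
```

```text
clock: 7.97
position: [0.5975, -0.0432, 0.0341]
ee_rot: [-0.0, 0.829, 0.56, -0.001]
contact_force: [-0.3, 0.1, -1.4]
width: 0.0725
gripper_force: 0.0
clock: 8.3
position: [0.5963, -0.043, -0.0022]
ee_rot: [-0.001, 0.829, 0.56, -0.002]
contact_force: [0.2, -0.2, 0.9]
width: 0.0854
gripper_force: 0.0
t 8.3 pos [ 0.5963 -0.043  -0.0022] holder xyz mm [-27.1  -3.1  -2.2] tool yaw 68.08 tz [-0.004  0.001 -1.   ] q6 0.19 F [ 0.2 -0.2  0.9] M [ 0.06 -0.02  0.04] w 0.0854 g 0.0
```

```bash
python3 -m handwheel '[{"translation":[0,0,0],"angular":[0,0,0],"hand":1},{"translation":[0,0,0],"angular":[0,0,0],"hand":1},{"translation":[0,0,0],"angular":[0,0,0],"hand":1},{"translation":[0,0,0],"angular":[0,0,0],"hand":1},{"translation":[0,0,0],"angular":[0,0,0],"hand":1},{"translation":[0,0,0],"angular":[0,0,0],"hand":1},{"translation":[0,0,0],"angular":[0,0,0],"hand":1},{"translation":[0,0,0],"angular":[0,0,0],"hand":1}]' 80
python3 -c "from h import *;st()"
```

```text
clock: 8.97
position: [0.5996, -0.0435, 0.0009]
ee_rot: [0.001, 0.829, 0.56, 0.001]
contact_force: [1.7, 0.3, 4.2]
width: 0.0178
gripper_force: 78.8
t 8.9667 pos [ 0.5996 -0.0435  0.0009] holder xyz mm [-27.8   0.2   0.9] tool yaw 68.09 tz [ 0.003 -0.001 -1.   ] q6 0.19 F [1.7 0.3 4.2] M [-0.06 -0.32  0.06] w 0.0178 g 78.8
```

```bash
python3 -m handwheel '[{"translation":[0.005,0,0],"angular":[0,0,0],"hand":1},{"translation":[0.01,0,0],"angular":[0,0,0],"hand":1},{"translation":[0.01,0,0],"angular":[0,0,0],"hand":1},{"translation":[0,0,0],"angular":[0,0,0],"hand":1}]'
python3 -c "from h import *;st()"
```

```text
clock: 9.3
position: [0.6078, -0.018, -0.0011]
ee_rot: [-0.001, 0.828, 0.56, 0.0]
contact_force: [3.4, 0.2, -4.5]
width: 0.018
gripper_force: 78.3
t 9.3 pos [ 0.6078 -0.018  -0.0011] holder xyz mm [-54.5  -1.6  -1.1] tool yaw 68.13 tz [-0.     0.002 -1.   ] q6 0.24 F [ 3.4  0.2 -4.5] M [ 0.25 -0.52  0.19] w 0.018 g 78.3
```

```bash
python3 -m handwheel '[{"translation":[0.012,0,0],"angular":[0,0,0],"hand":1},{"translation":[0.012,0,0],"angular":[0,0,0],"hand":1},{"translation":[0.012,0,0],"angular":[0,0,0],"hand":1},{"translation":[0.012,0,0],"angular":[0,0,0],"hand":1},{"translation":[0.012,0,0],"angular":[0,0,0],"hand":1},{"translation":[0.012,0,0],"angular":[0,0,0],"hand":1},{"translation":[0.012,0,0],"angular":[0,0,0],"hand":1},{"translation":[0.012,0,0],"angular":[0,0,0],"hand":1},{"translation":[0,0,0],"angular":[0,0,0],"hand":1}]'
python3 -c "
from h import *;st()
cv2.imwrite('pics/s8.png',manip.get_image('scene')[170:250,270:377,::-1])"
```

```text
clock: 10.05
position: [0.6446, 0.072, -0.0001]
ee_rot: [-0.0, 0.828, 0.56, 0.001]
contact_force: [0.4, -0.2, -3.5]
width: 0.0183
gripper_force: 77.8
t 10.05 pos [ 6.446e-01  7.200e-02 -1.000e-04] holder xyz mm [-1.517e+02 -7.000e-01 -1.000e-01] tool yaw 68.18 tz [ 0.002  0.001 -1.   ] q6 0.38 F [ 0.4 -0.2 -3.5] M [ 0.17 -0.03  0.05] w 0.0183 g 77.8
```

The bar is free, with 4 N of weight on the tool. Now I'll lift and turn it by 100°, then carry it over the mat.

```bash
python3 -m handwheel '[{"translation":[0,0,-0.015],"angular":[0,0,-7],"hand":1},{"translation":[0,0,-0.015],"angular":[0,0,-7],"hand":1},{"translation":[0,0,-0.015],"angular":[0,0,-7],"hand":1},{"translation":[0,0,-0.015],"angular":[0,0,-7],"hand":1},{"translation":[0,0,0],"angular":[0,0,-7],"hand":1},{"translation":[0,0,0],"angular":[0,0,-7],"hand":1},{"translation":[0,0,0],"angular":[0,0,-7],"hand":1},{"translation":[0,0,0],"angular":[0,0,-7],"hand":1},{"translation":[0,0,0],"angular":[0,0,-7],"hand":1},{"translation":[0,0,0],"angular":[0,0,-7],"hand":1}]'
python3 -m handwheel '[{"translation":[0,0,0],"angular":[0,0,-7],"hand":1},{"translation":[0,0,0],"angular":[0,0,-7],"hand":1},{"translation":[0,0,0],"angular":[0,0,-7],"hand":1},{"translation":[0,0,0],"angular":[0,0,-7],"hand":1},{"translation":[0,0,0],"angular":[0,0,-2],"hand":1}]'
python3 -m handwheel '[{"translation":[0.021,0.015,0],"angular":[0,0,0],"hand":1},{"translation":[0.021,0.015,0],"angular":[0,0,0],"hand":1},{"translation":[0.021,0.015,0],"angular":[0,0,0],"hand":1},{"translation":[0.021,0.015,0],"angular":[0,0,0],"hand":1},{"translation":[0.021,0.015,0],"angular":[0,0,0],"hand":1},{"translation":[0.021,0.015,0],"angular":[0,0,0],"hand":1},{"translation":[0.021,0.015,0],"angular":[0,0,0],"hand":1},{"translation":[0.02,0.015,0],"angular":[0,0,0],"hand":1},{"translation":[0,0,0],"angular":[0,0,0],"hand":1}]'
python3 -c "
from h import *;st()"
```

```text
clock: 10.93
position: [0.6424, 0.0682, 0.0597]
ee_rot: [-0.001, 0.355, 0.935, -0.001]
contact_force: [0.7, 0.3, -4.5]
width: 0.0182
gripper_force: 77.7
clock: 11.35
position: [0.6423, 0.0682, 0.0596]
ee_rot: [-0.001, 0.102, 0.995, -0.0]
contact_force: [-0.4, 0.4, -5.3]
width: 0.0179
gripper_force: 77.8
clock: 12.1
position: [0.4994, 0.223, 0.0597]
ee_rot: [-0.003, 0.103, 0.995, 0.0]
contact_force: [-0.4, -0.4, -4.9]
width: 0.0181
gripper_force: 78.0
t 12.1 pos [0.4994 0.223  0.0597] holder xyz mm [-238.5 -191.4   59.7] tool yaw 168.21 tz [-0.006  0.001 -1.   ] q6 -1.08 F [-0.4 -0.4 -4.9] M [-0.03  0.16  0.01] w 0.0181 g 78.0
```

```bash
python3 -m handwheel '[{"translation":[0,0,0.02],"angular":[0,0,0],"hand":1},{"translation":[0,0,0.02],"angular":[0,0,0],"hand":1},{"translation":[0,0,0.02],"angular":[0,0,0],"hand":1},{"translation":[0,0,0.02],"angular":[0,0,0],"hand":1},{"translation":[0,0,0.005],"angular":[0,0,0],"hand":1},{"translation":[0,0,0],"angular":[0,0,0],"hand":1}]'
python3 -m handwheel '[{"translation":[0,0,0.003],"angular":[0,0,0],"hand":1},{"translation":[0,0,0],"angular":[0,0,0],"hand":1}]'
python3 -m handwheel '[{"translation":[0,0,0.002],"angular":[0,0,0],"hand":1},{"translation":[0,0,0],"angular":[0,0,0],"hand":1}]'
python3 -c "
from h import *;st()"
```

```text
clock: 12.6
position: [0.5034, 0.2199, -0.026]
ee_rot: [-0.002, 0.104, 0.995, -0.001]
contact_force: [-0.3, 0.1, -4.3]
width: 0.0177
gripper_force: 78.4
clock: 12.77
position: [0.5055, 0.2207, -0.0269]
ee_rot: [0.001, 0.104, 0.995, 0.0]
contact_force: [-0.1, -1.1, -0.9]
width: 0.0181
gripper_force: 78.9
clock: 12.93
position: [0.5063, 0.2207, -0.0277]
ee_rot: [0.002, 0.103, 0.995, 0.0]
contact_force: [-1.1, -3.0, 7.2]
width: 0.0173
gripper_force: 80.2
t 12.9333 pos [ 0.5063  0.2207 -0.0277] holder xyz mm [-238.9 -184.1  -27.7] tool yaw 168.13 tz [ 0.004 -0.    -1.   ] q6 -1.08 F [-1.1 -3.   7.2] M [-0.41  0.64  0.08] w 0.0173 g 80.2
```

```bash
python3 -m handwheel '[{"translation":[0,0,0],"angular":[0,0,0],"hand":0.5},{"translation":[0,0,0],"angular":[0,0,0],"hand":0},{"translation":[0,0,0],"angular":[0,0,0],"hand":0},{"translation":[0,0,0],"angular":[0,0,0],"hand":0},{"translation":[0,0,0],"angular":[0,0,0],"hand":0},{"translation":[0,0,0],"angular":[0,0,0],"hand":0},{"translation":[0,0,-0.02],"angular":[0,0,0],"hand":0},{"translation":[0,0,-0.03],"angular":[0,0,0],"hand":0},{"translation":[0,0,-0.03],"angular":[0,0,0],"hand":0}]'
python3 -m handwheel '[{"translation":[-0.03,0,0],"angular":[0,0,7],"hand":0},{"translation":[0,0,0],"angular":[0,0,7],"hand":0},{"translation":[0,0,0],"angular":[0,0,7],"hand":0},{"translation":[0,0,0],"angular":[0,0,7],"hand":0},{"translation":[0,0,0],"angular":[0,0,7],"hand":0},{"translation":[0,0,0],"angular":[0,0,7],"hand":0},{"translation":[0,0,0],"angular":[0,0,7],"hand":0},{"translation":[0,0,0],"angular":[0,0,7],"hand":0},{"translation":[0,0,0],"angular":[0,0,7],"hand":0},{"translation":[0,0,0],"angular":[0,0,7],"hand":0}]'
python3 -c "
from h import *;st()
a=manip.get_image('scene')[160:245,310:427,::-1];b=manip.get_image('top')[140:225,180:297,::-1]
cv2.imwrite('pics/c9.png',cv2.convertScaleAbs(np.hstack([cv2.resize(x,(400,290),interpolation=cv2.INTER_CUBIC) for x in(a,b)]),alpha=1.6,beta=10))
c=np.array([.537,.2195,.013]);u=np.array([.979,-.203,0])
for n,o in(('scene',(310,160)),('top',(180,140))): print(n,[((proj(n,c+k*.07*u)-o)*400/117).round() for k in(-1,1)])
"
```

```text
clock: 13.68
position: [0.5035, 0.2206, 0.0497]
ee_rot: [-0.001, 0.104, 0.995, -0.001]
contact_force: [1.3, -0.0, -0.3]
width: 0.0852
gripper_force: 0.0
clock: 14.52
position: [0.5338, 0.2147, 0.0496]
ee_rot: [-0.0, 0.658, 0.753, -0.0]
contact_force: [-0.6, 0.1, 0.0]
width: 0.0855
gripper_force: 0.0
t 14.5167 pos [0.5338 0.2147 0.0496] holder xyz mm [-243.5 -156.3   49.6] tool yaw 97.74 tz [-0. -0. -1.] q6 0.13 F [-0.6  0.1  0. ] M [-0.02 -0.06 -0.02] w 0.0855 g 0.0
scene [array([175., 121.]), array([238., 184.])]
top [array([178., 244.]), array([214.,  87.])]
```

View pics/c9.png

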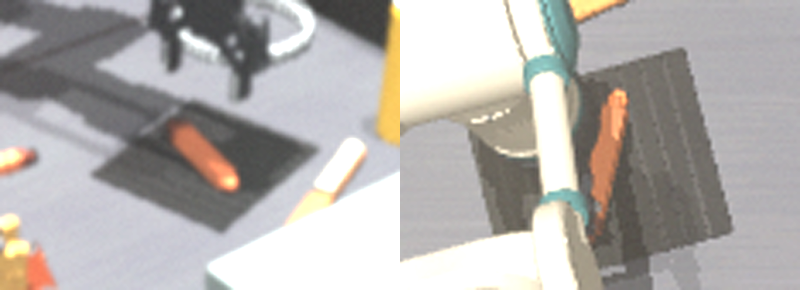

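The crop shows the bar lying on the mat with its black end at scene (360,195) and its clean end at scene (379,215) and top (244,167), close to the prediction. I'll measure it by colour in both views.

```bash
cat > bar.py <<'E'
from h import *
from scipy.optimize import least_squares
def mask(n,box):
    u,v,w,h=box; im=manip.get_image(n)[v:v+h,u:u+w]; hsv=cv2.cvtColor(im,cv2.COLOR_RGB2HSV)
    m=cv2.inRange(hsv,(3,90,60),(17,255,255)); k,l,s,c=cv2.connectedComponentsWithStats(m); i=1+np.argmax(s[1:,4]); print(n,s[i])
    y,x=np.nonzero(l==i); return np.c_[x+u,y+v].astype(float)
E
python3 - <<'E'
from bar import *
for n,b in(("scene",(345,185,40,40)),("top",(228,150,30,65))):
    P=mask(n,b); X=np.array([plane(n,uv,.016)[:2] for uv in P]); c=X.mean(0); U=np.linalg.svd(X-c)[2][0]; U*=np.sign(U[0]); t=(X-c)@U
    print(n,"ends",(c+U*t.min()).round(4),(c+U*t.max()).round(4),"yaw",np.degrees(np.arctan2(U[1],U[0])).round(1),"len",np.ptp(t).round(4))
print(tri((379,214.7),(244,166.9)))
st()
E
```

```text
scene [ 15  11  20  21 202]
scene ends [0.4742 0.2271] [0.6136 0.1892] yaw -15.2 len 0.1445
top [  7  16  12  39 239]
top ends [0.4904 0.2186] [0.6034 0.2023] yaw -8.2 len 0.1142
[0.60283327 0.20276377 0.00874816]
t 14.7167 pos [0.5338 0.2148 0.0497] holder xyz mm [-243.6 -156.3   49.7] tool yaw 98.27 tz [-0. -0. -1.] q6 0.12 F [ 0.4  0.2 -0.1] M [ 0.01  0.02 -0.04] w 0.0853 g 0.0
```

```bash
python3 -m handwheel '[{"translation":[0,0,0],"angular":[0,0,7],"hand":0},{"translation":[0,0,0],"angular":[0,0,7],"hand":0},{"translation":[0,0,0],"angular":[0,0,7],"hand":0},{"translation":[0,0,0],"angular":[0,0,7],"hand":0},{"translation":[0,0,0],"angular":[0,0,7],"hand":0},{"translation":[0,0,0],"angular":[0,0,7],"hand":0},{"translation":[0,0,0],"angular":[0,0,7],"hand":0},{"translation":[0,0,0],"angular":[0,0,7],"hand":0},{"translation":[0,0,0],"angular":[0,0,7],"hand":0},{"translation":[0,0,0],"angular":[0,0,7],"hand":0}]'
python3 -m handwheel '[{"translation":[0,0,0],"angular":[0,0,7],"hand":0},{"translation":[0,0,0],"angular":[0,0,7],"hand":0},{"translation":[0,0,0],"angular":[0,0,7],"hand":0},{"translation":[0,0,0],"angular":[0,0,7],"hand":0},{"translation":[0,0,0],"angular":[0,0,7],"hand":0},{"translation":[0,0,0],"angular":[0,0,5],"hand":0},{"translation":[0.021,0,0],"angular":[0,0,0],"hand":0},{"translation":[0.022,0,0],"angular":[0,0,0],"hand":0},{"translation":[0,0,0],"angular":[0,0,0],"hand":0}]'
python3 -c "from h import *;st()"
```

```text
clock: 15.55
position: [0.5339, 0.2148, 0.0498]
ee_rot: [0.0, 0.971, 0.241, -0.0]
contact_force: [0.1, 0.5, 0.0]
width: 0.0855
gripper_force: 0.0
clock: 16.3
position: [0.5809, 0.2054, 0.0502]
ee_rot: [-0.0, 0.995, -0.103, 0.003]
contact_force: [1.2, -0.6, 0.5]
width: 0.0858
gripper_force: 0.0
t 16.3 pos [0.5809 0.2054 0.0502] holder xyz mm [-252.2 -109.1   50.2] tool yaw -11.82 tz [ 0.006  0.    -1.   ] q6 2.01 F [ 1.2 -0.6  0.5] M [ 0.02 -0.08 -0.04] w 0.0858 g 0.0
```

```bash
python3 -m handwheel '[{"translation":[0,0,0.025],"angular":[0,0,0],"hand":0},{"translation":[0,0,0.025],"angular":[0,0,0],"hand":0},{"translation":[0,0,0.02],"angular":[0,0,0],"hand":0},{"translation":[0,0,0.01],"angular":[0,0,0],"hand":0},{"translation":[0,0,0],"angular":[0,0,0],"hand":0}]'
python3 -c "from h import *;st()"
```

```text
clock: 16.72
position: [0.5735, 0.2054, -0.0326]
ee_rot: [0.001, 0.995, -0.103, -0.003]
contact_force: [0.1, 0.2, -0.1]
width: 0.0851
gripper_force: 0.0
t 16.7167 pos [ 0.5735  0.2054 -0.0326] holder xyz mm [-249.5 -116.   -32.6] tool yaw -11.84 tz [-0.006 -0.001 -1.   ] q6 2.01 F [ 0.1  0.2 -0.1] M [-0.01  0.05  0.04] w 0.0851 g 0.0
```

```bash
python3 -m handwheel '[{"translation":[0,0,0],"angular":[0,0,0],"hand":1},{"translation":[0,0,0],"angular":[0,0,0],"hand":1},{"translation":[0,0,0],"angular":[0,0,0],"hand":1},{"translation":[0,0,0],"angular":[0,0,0],"hand":1},{"translation":[0,0,0],"angular":[0,0,0],"hand":1},{"translation":[0,0,0],"angular":[0,0,0],"hand":1},{"translation":[0,0,0],"angular":[0,0,0],"hand":1},{"translation":[0,0,0],"angular":[0,0,0],"hand":1}]' 100
python3 -c "from h import *;st()"
```

```text
clock: 17.38
position: [0.5766, 0.206, -0.0288]
ee_rot: [-0.0, 0.995, -0.104, 0.001]
contact_force: [-0.3, -0.0, 5.0]
width: 0.0175
gripper_force: 98.9
t 17.3833 pos [ 0.5766  0.206  -0.0288] holder xyz mm [-251.2 -113.3  -28.8] tool yaw -11.9 tz [ 0.002  0.    -1.   ] q6 2.01 F [-0.3 -0.   5. ] M [-0.02  0.16  0.02] w 0.0175 g 98.9
```

Gripped flat. I'll lift, turn back by 80° to the holder axis, and move in front of the mouth.

```bash
python3 -m handwheel '[{"translation":[0,0,-0.01],"angular":[0,0,0],"hand":1},{"translation":[0,0,-0.02],"angular":[0,0,0],"hand":1},{"translation":[0,0,-0.025],"angular":[0,0,0],"hand":1},{"translation":[0,0,-0.025],"angular":[0,0,-7],"hand":1},{"translation":[0,0,0],"angular":[0,0,-7],"hand":1},{"translation":[0,0,0],"angular":[0,0,-7],"hand":1},{"translation":[0,0,0],"angular":[0,0,-7],"hand":1},{"translation":[0,0,0],"angular":[0,0,-7],"hand":1},{"translation":[0,0,0],"angular":[0,0,-7],"hand":1},{"translation":[0,0,0],"angular":[0,0,-7],"hand":1}]'
python3 -m handwheel '[{"translation":[0,0,0],"angular":[0,0,-7],"hand":1},{"translation":[0,0,0],"angular":[0,0,-7],"hand":1},{"translation":[0,0,0],"angular":[0,0,-7],"hand":1},{"translation":[0,0,0],"angular":[0,0,-7],"hand":1},{"translation":[0,0,0],"angular":[0,0,-3.2],"hand":1},{"translation":[0,0,0],"angular":[0,0,0],"hand":1}]'
python3 -c "from h import *;st()"
```

```text
clock: 18.22
position: [0.5752, 0.2057, 0.0495]
ee_rot: [-0.0, 0.947, 0.321, -0.001]
contact_force: [0.3, 0.7, -5.1]
width: 0.0172
gripper_force: 98.2
clock: 18.72
position: [0.5752, 0.2058, 0.0494]
ee_rot: [-0.0, 0.827, 0.562, -0.001]
contact_force: [-0.1, 0.2, -4.8]
width: 0.0173
gripper_force: 98.2
t 18.7167 pos [0.5752 0.2058 0.0494] holder xyz mm [-250.5 -114.6   49.4] tool yaw 68.33 tz [-0.002 -0.    -1.   ] q6 0.61 F [-0.1  0.2 -4.8] M [ 0.2  -0.09 -0.03] w 0.0173 g 98.2
```

```bash
python3 -m handwheel '[{"translation":[-0.0175,0.019,0],"angular":[0,0,0],"hand":1},{"translation":[-0.0175,0.019,0],"angular":[0,0,0],"hand":1},{"translation":[-0.0175,0.019,0],"angular":[0,0,0],"hand":1},{"translation":[-0.0175,0.019,0],"angular":[0,0,0],"hand":1},{"translation":[-0.0175,0.019,0],"angular":[0,0,0],"hand":1},{"translation":[-0.0175,0.019,0],"angular":[0,0,0],"hand":1},{"translation":[0,0,0.02],"angular":[0,0,0],"hand":1},{"translation":[0,0,0.022],"angular":[0,0,0],"hand":1},{"translation":[0,0,0],"angular":[0,0,0],"hand":1},{"translation":[0,0,0],"angular":[0,0,0],"hand":1}]'
python3 - <<'E'
from bar import *
st()
P=mask("scene",(300,190,70,55))
X=np.array([plane("scene",uv,.048)[:2] for uv in P])-M0[:2]
h=np.c_[X@XH[:2],X@YH[:2]]*1e3; i=np.argsort(h[:,0])
print("x range",h[i[0]],h[i[-1]]); 
for a in range(-190,60,25):
    s=h[(h[:,0]>a)&(h[:,0]<a+25)]
    if len(s): print(a,len(s),s[:,1].mean().round(1),np.ptp(s[:,1]).round(1))
E
```

```text
clock: 19.55
position: [0.6409, 0.0661, 0.0063]
ee_rot: [-0.002, 0.828, 0.561, -0.002]
contact_force: [-0.0, 1.1, -5.3]
width: 0.0174
gripper_force: 98.8
t 19.55 pos [0.6409 0.0661 0.0063] holder xyz mm [-144.9   -1.9    6.3] tool yaw 68.21 tz [-0.005  0.    -1.   ] q6 0.38 F [-0.   1.1 -5.3] M [ 0.21 -0.1  -0.04] w 0.0174 g 98.8
scene [ 26  31  29  11 233]
x range [-138.9308807   -15.74569887] [-35.9655611   -1.58607609]
-140 50 -3.1 49.4
-115 64 -2.8 50.1
-90 65 -4.8 49.5
-65 50 -2.9 41.8
-40 4 -1.2 11.8
```

```bash
python3 -m handwheel '[{"translation":[-0.01,0.001,0],"angular":[0,0,0],"hand":1},{"translation":[-0.01,0,0],"angular":[0,0,0],"hand":1},{"translation":[-0.01,0,0],"angular":[0,0,0],"hand":1},{"translation":[-0.01,0,0],"angular":[0,0,0],"hand":1},{"translation":[-0.005,0,0],"angular":[0,0,0],"hand":1}]'
python3 -c "from h import *;st()"
python3 -m handwheel '[{"translation":[-0.005,0,0],"angular":[0,0,0],"hand":1},{"translation":[-0.005,0,0],"angular":[0,0,0],"hand":1},{"translation":[0,0,0],"angular":[0,0,0],"hand":1}]'
python3 -c "from h import *;st()"
```

```text
clock: 20.02
position: [0.6265, 0.0221, 0.0085]
ee_rot: [0.0, 0.828, 0.561, -0.0]
contact_force: [-0.3, 0.4, -4.6]
width: 0.0179
gripper_force: 98.9
t 20.0167 pos [0.6265 0.0221 0.0085] holder xyz mm [-98.7   1.    8.5] tool yaw 68.23 tz [-0.    -0.001 -1.   ] q6 0.31 F [-0.3  0.4 -4.6] M [ 0.16 -0.11 -0.06] w 0.0179 g 98.9
clock: 20.27
position: [0.6232, 0.0136, 0.008]
ee_rot: [0.0, 0.828, 0.561, -0.0]
contact_force: [-0.2, 0.4, -4.7]
width: 0.0176
gripper_force: 98.9
t 20.2667 pos [0.6232 0.0136 0.008 ] holder xyz mm [-89.6   1.    8. ] tool yaw 68.24 tz [-0. -0. -1.] q6 0.29 F [-0.2  0.4 -4.7] M [ 0.17 -0.09  0.02] w 0.0176 g 98.9
```

```bash
python3 -m handwheel '[{"translation":[-0.006,-0.001,0.002],"angular":[0,0,0],"hand":1},{"translation":[-0.006,0,0],"angular":[0,0,0],"hand":1},{"translation":[-0.006,0,0],"angular":[0,0,0],"hand":1},{"translation":[0,0,0],"angular":[0,0,0],"hand":1}]'
python3 -c "from h import *;st()"
python3 -m handwheel '[{"translation":[-0.007,0,0],"angular":[0,0,0],"hand":1},{"translation":[-0.007,0,0],"angular":[0,0,0],"hand":1},{"translation":[-0.006,0,0],"angular":[0,0,0],"hand":1},{"translation":[0,0,0],"angular":[0,0,0],"hand":1}]'
python3 -c "from h import *;st()"
```

```text
clock: 20.6
position: [0.616, -0.0031, 0.0059]
ee_rot: [0.001, 0.828, 0.561, -0.0]
contact_force: [1.7, -1.3, -4.0]
width: 0.0172
gripper_force: 98.9
t 20.6 pos [ 0.616  -0.0031  0.0059] holder xyz mm [-71.4   0.5   5.9] tool yaw 68.29 tz [ 0.    -0.001 -1.   ] q6 0.26 F [ 1.7 -1.3 -4. ] M [ 0.01 -0.24  0.12] w 0.0172 g 98.9
clock: 20.93
position: [0.6086, -0.0219, 0.006]
ee_rot: [0.001, 0.828, 0.561, -0.0]
contact_force: [2.3, -0.9, -5.1]
width: 0.0174
gripper_force: 99.0
t 20.9333 pos [ 0.6086 -0.0219  0.006 ] holder xyz mm [-51.2   0.5   6. ] tool yaw 68.27 tz [ 0.    -0.001 -1.   ] q6 0.23 F [ 2.3 -0.9 -5.1] M [-0.12 -0.38  0.19] w 0.0174 g 99.0
```

```bash
python3 -m handwheel '[{"translation":[-0.007,0.0005,0.001],"angular":[0,0,0],"hand":1},{"translation":[-0.005,0,0],"angular":[0,0,0],"hand":1},{"translation":[-0.002,0,0],"angular":[0,0,0],"hand":1},{"translation":[0,0,0],"angular":[0,0,0],"hand":1}]'
python3 -c "from h import *;st()"
python3 -m handwheel '[{"translation":[-0.002,0,0],"angular":[0,0,0],"hand":1},{"translation":[0,0,0],"angular":[0,0,0],"hand":1}]'
python3 -m handwheel '[{"translation":[-0.002,0,0],"angular":[0,0,0],"hand":1},{"translation":[0,0,0],"angular":[0,0,0],"hand":1}]'
python3 -c "from h import *;st()"
```

```text
clock: 21.27
position: [0.6037, -0.0343, 0.0048]
ee_rot: [0.0, 0.828, 0.561, -0.0]
contact_force: [1.7, -1.4, -4.8]
width: 0.0172
gripper_force: 98.9
t 21.2667 pos [ 0.6037 -0.0343  0.0048] holder xyz mm [-37.8   0.6   4.8] tool yaw 68.27 tz [-0.    -0.001 -1.   ] q6 0.21 F [ 1.7 -1.4 -4.8] M [-0.04 -0.34  0.17] w 0.0172 g 98.9
clock: 21.43
position: [0.6032, -0.0355, 0.0049]
ee_rot: [0.0, 0.828, 0.561, -0.0]
contact_force: [1.0, -1.5, -4.8]
width: 0.0176
gripper_force: 98.9
clock: 21.6
position: [0.6026, -0.0372, 0.0049]
ee_rot: [0.0, 0.828, 0.561, 0.0]
contact_force: [2.9, -0.9, -5.1]
width: 0.0174
gripper_force: 98.9
t 21.6 pos [ 0.6026 -0.0372  0.0049] holder xyz mm [-34.7   0.6   4.9] tool yaw 68.3 tz [ 0. -0. -1.] q6 0.2 F [ 2.9 -0.9 -5.1] M [ 0.08 -0.4   0.07] w 0.0174 g 98.9
```

```bash
python3 -m handwheel '[{"translation":[-0.002,0,0],"angular":[0,0,0],"hand":1},{"translation":[-0.001,0,0],"angular":[0,0,0],"hand":1},{"translation":[0,0,0],"angular":[0,0,0],"hand":1}]'
python3 -m handwheel '[{"translation":[-0.0015,0,0],"angular":[0,0,0],"hand":1},{"translation":[0,0,0],"angular":[0,0,0],"hand":1}]'
python3 -m handwheel '[{"translation":[-0.0015,0,0],"angular":[0,0,0],"hand":1},{"translation":[0,0,0],"angular":[0,0,0],"hand":1}]'
python3 -c "from h import *;st()"
```

```text
clock: 21.85
position: [0.6017, -0.0394, 0.005]
ee_rot: [-0.0, 0.828, 0.561, 0.001]
contact_force: [4.3, 1.9, -4.9]
width: 0.0175
gripper_force: 98.9
clock: 22.02
position: [0.6018, -0.0394, 0.0052]
ee_rot: [-0.001, 0.828, 0.561, 0.002]
contact_force: [4.0, 6.5, -3.9]
width: 0.0177
gripper_force: 99.0
clock: 22.18
position: [0.6019, -0.0394, 0.0053]
ee_rot: [-0.001, 0.828, 0.56, 0.003]
contact_force: [5.1, 9.3, -4.3]
width: 0.017
gripper_force: 99.0
t 22.1833 pos [ 0.6019 -0.0394  0.0053] holder xyz mm [-32.5   0.8   5.3] tool yaw 68.17 tz [ 0.003  0.005 -1.   ] q6 0.19 F [ 5.1  9.3 -4.3] M [ 1.75 -0.92  0.2 ] w 0.017 g 99.0
```

```bash
python3 -m handwheel '[{"translation":[0.002,0.0005,0.001],"angular":[0,0,0],"hand":1},{"translation":[0,0,0.001],"angular":[0,0,0],"hand":1},{"translation":[0,0,0],"angular":[0,0,0],"hand":1}]'
python3 -c "from h import *;st()"
python3 -m handwheel '[{"translation":[-0.003,0,0],"angular":[0,0,0],"hand":1},{"translation":[-0.002,0,0],"angular":[0,0,0],"hand":1},{"translation":[-0.002,0,0],"angular":[0,0,0],"hand":1},{"translation":[0,0,0],"angular":[0,0,0],"hand":1}]'
python3 -c "from h import *;st()
a=manip.get_image('scene');cv2.imwrite('pics/s10.png',a[...,::-1])"
```

```text
clock: 22.43
position: [0.6019, -0.0395, 0.004]
ee_rot: [-0.001, 0.828, 0.561, 0.001]
contact_force: [2.1, 6.9, 2.0]
width: 0.0174
gripper_force: 100.0
t 22.4333 pos [ 0.6019 -0.0395  0.004 ] holder xyz mm [-32.4   0.8   4. ] tool yaw 68.25 tz [ 0.001  0.002 -1.   ] q6 0.2 F [2.1 6.9 2. ] M [ 0.89 -0.27 -0.11] w 0.0174 g 100.0
clock: 22.77
position: [0.6027, -0.0394, 0.0046]
ee_rot: [-0.003, 0.829, 0.559, 0.007]
contact_force: [8.9, 24.1, 1.8]
width: 0.0174
gripper_force: 99.7
t 22.7667 pos [ 0.6027 -0.0394  0.0046] holder xyz mm [-32.8   1.5   4.6] tool yaw 67.96 tz [ 0.008  0.013 -1.   ] q6 0.18 F [ 8.9 24.1  1.8] M [ 3.73 -1.22 -0.07] w 0.0174 g 99.7
```

```bash
python3 -m handwheel '[{"translation":[0.005,0,0],"angular":[0,0,0],"hand":1},{"translation":[0,0,0],"angular":[0,0,0],"hand":1}]'
python3 -c "from h import *;st()"
python3 -m handwheel '[{"translation":[0,0,0],"angular":[0,0,0],"hand":0.5},{"translation":[0,0,0],"angular":[0,0,0],"hand":0},{"translation":[0,0,0],"angular":[0,0,0],"hand":0},{"translation":[0,0,0],"angular":[0,0,0],"hand":0},{"translation":[0,0,0],"angular":[0,0,0],"hand":0},{"translation":[0,0,0],"angular":[0,0,0],"hand":0},{"translation":[0,0,-0.02],"angular":[0,0,0],"hand":0},{"translation":[0,0,-0.03],"angular":[0,0,0],"hand":0},{"translation":[0,0,-0.03],"angular":[0,0,0],"hand":0}]'
python3 -m handwheel '[{"translation":[0.03,0,-0.03],"angular":[0,0,0],"hand":0.5},{"translation":[0.04,0,-0.03],"angular":[0,0,0],"hand":1},{"translation":[0.04,0,-0.03],"angular":[0,0,0],"hand":1},{"translation":[0.04,0,0],"angular":[0,0,0],"hand":1},{"translation":[0,0,0],"angular":[0,0,0],"hand":1}]'
python3 - <<'E'
from bar import *
st()
s0=cv2.imread('pics/scene0.png')[:,:,::-1].copy(); t0=cv2.imread('pics/top0.png')[:,:,::-1].copy()
s1=manip.get_image("scene"); t1=manip.get_image("top"); cv2.imwrite("pics/s11.png",s1[...,::-1]);cv2.imwrite("pics/t11.png",t1[...,::-1])
def prof(n,im,lab):
    L=[]
    for d in range(30,90,2):
        p=proj(n,M0-d*1e-3*XH+[0,0,.046 if n=="scene" else .05]); c=cv2.getRectSubPix(im,(1,1),tuple(map(float,p)))[0,0]; L.append("%d:%d,%d,%d"%(d,*c))
    print(n,lab," ".join(L))
prof("scene",s0,0);prof("scene",s1,1);prof("top",t0,0);prof("top",t1,1)
E
```

```text
clock: 22.98
position: [0.6021, -0.0395, 0.0041]
ee_rot: [-0.001, 0.828, 0.561, 0.002]
contact_force: [4.8, 10.4, 1.7]
width: 0.0171
gripper_force: 99.8
t 22.9833 pos [ 0.6021 -0.0395  0.0041] holder xyz mm [-32.4   1.    4.1] tool yaw 68.25 tz [ 0.003  0.004 -1.   ] q6 0.19 F [ 4.8 10.4  1.7] M [ 1.58 -0.59  0.04] w 0.0171 g 99.8
clock: 23.73
position: [0.5995, -0.0431, 0.0827]
ee_rot: [-0.001, 0.828, 0.561, -0.001]
contact_force: [0.5, 0.3, -0.4]
width: 0.0852
gripper_force: 0.0
clock: 24.15
position: [0.6546, 0.0902, 0.1646]
ee_rot: [-0.0, 0.826, 0.563, 0.004]
contact_force: [0.1, -0.3, -0.4]
width: 0.0256
gripper_force: 0.0
t 24.15 pos [0.6546 0.0902 0.1646] holder xyz mm [-172.4    1.9  164.6] tool yaw 68.54 tz [ 0.007  0.005 -1.   ] q6 0.4 F [ 0.1 -0.3 -0.4] M [ 0.05  0.   -0.04] w 0.0256 g 0.0
scene 0 30:254,196,130 32:254,195,130 34:253,190,127 36:252,183,122 38:248,166,112 40:233,145,101 42:207,119,88 44:186,104,80 46:168,94,75 48:169,96,79 50:170,99,83 52:170,103,90 54:164,105,93 56:156,104,95 58:146,102,95 60:135,99,95 62:117,93,92 64:105,92,93 66:104,98,101 68:109,107,111
[... 761 characters left out ...]
84 52:164,106,88 54:156,100,83 56:155,97,80 58:160,101,82 60:162,103,84 62:137,88,73 64:90,64,56 66:70,55,51 68:72,65,63 70:105,102,104 72:113,110,112 74:115,112,114 76:114,111,114 78:113,110,113 80:113,110,112 82:113,111,112 84:113,111,113 86:112,111,113 88:112,110,113
top 1 30:229,157,105 32:229,156,105 34:229,156,105 36:230,157,106 38:229,157,106 40:229,156,106 42:229,156,107 44:227,162,112 46:216,155,106 48:220,149,100 50:226,154,104 52:226,156,106 54:220,146,96 56:211,136,87 58:202,126,77 60:186,120,81 62:149,110,90 64:109,101,100 66:103,100,100 68:101,99,100 70:101,99,100 72:100,98,99 74:100,98,98 76:100,98,99 78:100,98,99 80:100,98,99 82:101,99,99 84:100,98,98 86:99,97,98 88:100,98,99
```

After release the clean tip stands about 60 mm out (top 61 mm, scene 60 mm), and the bar did not move at 25 N, so it is home. Now the lever: with shut fingers on the +y side, I'll push it over in an arc.

```bash
python3 -m handwheel '[{"translation":[-0.03,0.005,0],"angular":[0,0,0.05],"hand":1},{"translation":[-0.03,0.005,0],"angular":[0,0,0],"hand":1},{"translation":[-0.03,0.005,0],"angular":[0,0,0],"hand":1},{"translation":[-0.03,0.005,0],"angular":[0,0,0],"hand":1},{"translation":[-0.03,0.005,0],"angular":[0,0,0],"hand":1},{"translation":[-0.03,0.005,0],"angular":[0,0,0],"hand":1},{"translation":[-0.03,0.005,0],"angular":[0,0,0],"hand":1},{"translation":[0,0,0],"angular":[0,0,0],"hand":1}]'
python3 -m handwheel '[{"translation":[0,0,0],"angular":[0,0,0],"hand":1},{"translation":[0,0,0.02],"angular":[0,0,0],"hand":1},{"translation":[0,0,0.02],"angular":[0,0,0],"hand":1},{"translation":[0,0,0.02],"angular":[0,0,0],"hand":1},{"translation":[0,0,0],"angular":[0,0,0],"hand":1}]'
python3 -c "from h import *;st()"
```

```text
clock: 24.92
position: [0.603, -0.1315, 0.1615]
ee_rot: [0.001, 0.83, 0.558, -0.002]
contact_force: [-0.2, -0.6, -0.1]
width: 0.0002
gripper_force: 0.0
clock: 25.33
position: [0.602, -0.1227, 0.0979]
ee_rot: [-0.004, 0.828, 0.561, -0.003]
contact_force: [-0.5, 0.0, -0.7]
width: 0.0002
gripper_force: 0.0
t 25.3333 pos [ 0.602  -0.1227  0.0979] holder xyz mm [44.9 31.6 97.9] tool yaw 68.25 tz [-0.009  0.003 -1.   ] q6 0.06 F [-0.5  0.  -0.7] M [-0.01  0.02  0.04] w 0.0002 g 0.0
```

```bash
python3 -m handwheel '[{"translation":[0.004,-0.011,0],"angular":[0,0,0],"hand":1},{"translation":[0,-0.011,0],"angular":[0,0,0],"hand":1},{"translation":[0,-0.011,0],"angular":[0,0,0],"hand":1},{"translation":[0,-0.01,0],"angular":[0,0,0],"hand":1}]'
python3 -c "from h import *;st()"
python3 -m handwheel '[{"translation":[0,-0.008,0],"angular":[0,0,0],"hand":1},{"translation":[0,-0.008,0],"angular":[0,0,0],"hand":1},{"translation":[0,-0.008,0],"angular":[0,0,0],"hand":1}]'
python3 -c "from h import *;st()"
```

```text
clock: 25.67
position: [0.5663, -0.104, 0.1036]
ee_rot: [0.001, 0.828, 0.561, 0.0]
contact_force: [1.0, -0.4, 0.5]
width: 0.0001
gripper_force: 0.0
t 25.6667 pos [ 0.5663 -0.104   0.1036] holder xyz mm [ 40.7  -8.5 103.6] tool yaw 68.28 tz [ 0.001 -0.001 -1.   ] q6 0.08 F [ 1.  -0.4  0.5] M [0.04 0.05 0.02] w 0.0001 g 0.0
clock: 25.92
position: [0.545, -0.0959, 0.1032]
ee_rot: [0.001, 0.828, 0.561, 0.001]
contact_force: [2.2, 0.2, 0.0]
width: 0.0001
gripper_force: 0.6
t 25.9167 pos [ 0.545  -0.0959  0.1032] holder xyz mm [ 41.  -31.2 103.2] tool yaw 68.24 tz [ 0.002 -0.001 -1.   ] q6 0.08 F [2.2 0.2 0. ] M [-0.08 -0.23  0.02] w 0.0001 g 0.6
```

```bash
python3 -m handwheel '[{"translation":[0,-0.012,0.003],"angular":[0,0,0],"hand":1},{"translation":[0,-0.008,0.008],"angular":[0,0,0],"hand":1},{"translation":[0,-0.007,0.008],"angular":[0,0,0],"hand":1},{"translation":[0,0,0],"angular":[0,0,0],"hand":1}]'
python3 -c "from h import *;st()"
python3 -m handwheel '[{"translation":[0,-0.006,0.008],"angular":[0,0,0],"hand":1},{"translation":[0,-0.006,0.009],"angular":[0,0,0],"hand":1},{"translation":[0,-0.004,0.008],"angular":[0,0,0],"hand":1},{"translation":[0,0,0],"angular":[0,0,0],"hand":1}]'
python3 -c "from h import *;st()"
```

```text
clock: 26.25
position: [0.517, -0.0849, 0.0824]
ee_rot: [-0.001, 0.828, 0.561, -0.001]
contact_force: [-0.2, 0.5, 0.4]
width: -0.0
gripper_force: 0.0
t 26.25 pos [ 0.517  -0.0849  0.0824] holder xyz mm [ 41.1 -61.3  82.4] tool yaw 68.24 tz [-0.004  0.001 -1.   ] q6 0.08 F [-0.2  0.5  0.4] M [ 0.03  0.04 -0.02] w -0.0 g 0.0
clock: 26.58
position: [0.5031, -0.0793, 0.0569]
ee_rot: [-0.001, 0.828, 0.561, -0.001]
contact_force: [-0.1, 0.5, -0.5]
width: -0.0001
gripper_force: 0.0
t 26.5833 pos [ 0.5031 -0.0793  0.0569] holder xyz mm [ 41.1 -76.3  56.9] tool yaw 68.24 tz [-0.003  0.001 -1.   ] q6 0.09 F [-0.1  0.5 -0.5] M [-0.06  0.   -0.07] w -0.0001 g 0.0
```

```bash
cat > lev.py <<'E'
from h import *
def lev():
    for n,b in(("scene",(270,180,60,70)),("top",(315,140,60,75))):
        u,v,w,h=b; im=manip.get_image(n); hsv=cv2.cvtColor(im[v:v+h,u:u+w],cv2.COLOR_RGB2HSV)
        m=cv2.inRange(hsv,(0,190,90),(4,255,255))|cv2.inRange(hsv,(174,170,90),(180,255,255)); k,l,s,c=cv2.connectedComponentsWithStats(m)
        if k<2: print(n,"none"); continue
        i=1+np.argmax(s[1:,4]); print(n,s[i],(c[i]+[u,v]).round(1))
        P=[(th,proj(n,M0+XH*.04-YH*.084*np.cos(th)+[0,0,.0748+.084*np.sin(th)])) for th in np.arange(0,1.41,.05)]
        j=min(P,key=lambda q:np.linalg.norm(q[1]-c[i]-[u,v])); print(" best th",round(j[0],2),"err",np.linalg.norm(j[1]-c[i]-[u,v]).round(1))
E
python3 -c "from lev import *;lev()"
```

```text
scene none
top none
```

```bash
python3 - <<'E'
from h import *
s0=cv2.imread('pics/scene0.png')[:,:,::-1]; print(s0[196:212:5,301].tolist())
s=manip.get_image("scene"); cv2.imwrite("pics/s12.png",s[...,::-1])
r=s.astype(int); m=((r[...,0]>110)&(r[...,1]<0.45*r[...,0])&(r[...,2]<.45*r[...,0]))
k,l,st_,c=cv2.connectedComponentsWithStats(m[170:260,230:360].astype(np.uint8)); print([(x.tolist(),(y+[230,170]).round(1)) for x,y in zip(st_[1:],c[1:]) if x[4]>5])
for th in(0,.2,.4,.6,.8,1,1.15): print(th,proj("scene",M0+XH*.04-YH*.084*np.cos(th)+[0,0,.0748+.084*np.sin(th)]).round(1))
E
```

```text
[[207, 59, 55], [201, 53, 51], [199, 55, 51], [169, 164, 160]]
[([67, 41, 4, 3, 8], array([298.4, 212.2]))]
0 [298.3 212.3]
0.2 [298.2 208.5]
0.4 [298.4 205.4]
0.6 [298.8 203. ]
0.8 [299.4 201.4]
1 [300.2 200.9]
1.15 [300.9 201.1]
```

```bash
python3 -m handwheel '[{"translation":[0,-0.002,0.004],"angular":[0,0,0],"hand":1},{"translation":[0,0,0.003],"angular":[0,0,0],"hand":1},{"translation":[0,0,0],"angular":[0,0,0],"hand":1}]'
python3 -m handwheel '[{"translation":[0,0,0.003],"angular":[0,0,0],"hand":1},{"translation":[0,0,0],"angular":[0,0,0],"hand":1}]'
python3 -m handwheel '[{"translation":[0,0,0.002],"angular":[0,0,0],"hand":1},{"translation":[0,0,0],"angular":[0,0,0],"hand":1}]'
python3 -c "from h import *;st()"
```

```text
clock: 26.98
position: [0.5033, -0.0793, 0.051]
ee_rot: [-0.0, 0.828, 0.561, -0.0]
contact_force: [0.5, -0.4, -0.5]
width: -0.0003
gripper_force: 0.2
clock: 27.15
position: [0.5029, -0.0791, 0.0479]
ee_rot: [-0.0, 0.828, 0.561, -0.0]
contact_force: [-0.5, 0.2, 0.1]
width: -0.0005
gripper_force: 0.0
clock: 27.32
position: [0.5031, -0.0792, 0.0472]
ee_rot: [0.0, 0.828, 0.561, -0.0]
contact_force: [-2.0, 1.2, 6.7]
width: -0.0
gripper_force: 3.6
t 27.3167 pos [ 0.5031 -0.0792  0.0472] holder xyz mm [ 41.  -76.3  47.2] tool yaw 68.24 tz [-0. -0. -1.] q6 0.09 F [-2.   1.2  6.7] M [0.15 0.38 0.01] w -0.0 g 3.6
```

```bash
python3 -m handwheel '[{"translation":[0,0,0.002],"angular":[0,0,0],"hand":1},{"translation":[0,0,0.001],"angular":[0,0,0],"hand":1},{"translation":[0,0,0],"angular":[0,0,0],"hand":1}]'
python3 -m handwheel '[{"translation":[0,0,0.002],"angular":[0,0,0],"hand":1},{"translation":[0,0,0.001],"angular":[0,0,0],"hand":1},{"translation":[0,0,0],"angular":[0,0,0],"hand":1}]'
```

```text
clock: 27.57
position: [0.5033, -0.0792, 0.0467]
ee_rot: [0.001, 0.828, 0.561, 0.0]
contact_force: [-7.4, 2.0, 26.0]
width: -0.0001
gripper_force: 12.6
clock: 27.82
position: [0.5034, -0.0793, 0.0462]
ee_rot: [0.001, 0.828, 0.561, 0.001]
contact_force: [-11.4, 3.2, 43.0]
width: -0.0001
gripper_force: 21.5
```

```bash
python3 -m handwheel '[{"translation":[0,0,-0.006],"angular":[0,0,0],"hand":1},{"translation":[0,0,-0.03],"angular":[0,0,0],"hand":1},{"translation":[0,0,-0.03],"angular":[0,0,0],"hand":1},{"translation":[0,0,-0.03],"angular":[0,0,0],"hand":1},{"translation":[0.03,-0.01,-0.02],"angular":[0,0,0],"hand":1},{"translation":[0.035,-0.01,0],"angular":[0,0,0],"hand":1},{"translation":[0.035,-0.01,0],"angular":[0,0,0],"hand":1},{"translation":[0.035,-0.01,0],"angular":[0,0,0],"hand":1},{"translation":[0.035,-0.01,0],"angular":[0,0,0],"hand":1},{"translation":[0,0,0],"angular":[0,0,0],"hand":1}]'
python3 - <<'E'
from h import *
st()
for n,(u,v,w,h) in(("scene",(250,190,90,70)),("top",(300,130,90,80))):
    s=manip.get_image(n); cv2.imwrite(f"pics/{n}13.png",s[...,::-1]); r=s[v:v+h,u:u+w].astype(int)
    m=((r[...,0]>100)&(r[...,1]<0.45*r[...,0])&(r[...,2]<.45*r[...,0])).astype(np.uint8)
    k,l,q,c=cv2.connectedComponentsWithStats(m); print(n,[((x[:2]+[u,v]).tolist(),x[2:].tolist(),(y+[u,v]).round(1)) for x,y in zip(q[1:],c[1:]) if x[4]>4])
    for th in(0,.1,.2): print(th,[proj(n,M0+XH*.04-YH*r_*np.cos(th)+[0,0,.0748+r_*np.sin(th)]).round(1).tolist() for r_ in(.06,.084,.108)])
    L=[]
    for d in range(40,80,2):
        p=proj(n,M0-d*1e-3*XH+[0,0,.046 if n=="scene" else .05]); L.append("%d:%d,%d,%d"%(d,*cv2.getRectSubPix(s,(1,1),tuple(map(float,p)))[0,0]))
    print(" ".join(L))
E
```

```text
clock: 28.65
position: [0.5199, 0.1033, 0.1562]
ee_rot: [-0.002, 0.826, 0.563, 0.001]
contact_force: [-1.0, -0.5, 1.5]
width: 0.0002
gripper_force: 0.0
t 28.65 pos [0.5199 0.1033 0.1562] holder xyz mm [-134.9 -128.1  156.2] tool yaw 68.53 tz [ 0.001  0.004 -1.   ] q6 0.44 F [-1.  -0.5  1.5] M [ 0.02 -0.06 -0.02] w 0.0002 g 0.0
scene [([295, 208], [7, 8, 36], array([297.7, 211.5]))]
0 [[299.8, 216.2], [298.3, 212.3], [296.8, 208.6]]
0.1 [[299.8, 214.8], [298.2, 210.3], [296.7, 206.0]]
0.2 [[299.8, 213.5], [298.2, 208.5], [296.7, 203.7]]
40:212,127,85 42:214,128,87 44:221,134,90 46:228,141,95 48:237,151,103 50:243,159,108 52:243,158,108 54:237,152,106 56:226,141,103 58:203,134,107 60:176,128,112 62:153,126,120 64:134,124,125 66:128,124,128 68:124,124,129 70:123,123,128 72:122,122,128 74:121,120,127 76:121,121,128 78:122,122,128
top [([334, 189], [11, 17, 103], array([338.7, 197. ]))]
0 [[342.0, 190.1], [339.0, 198.0], [335.9, 206.0]]
0.1 [[342.2, 189.6], [339.2, 197.5], [336.1, 205.3]]
0.2 [[342.4, 189.0], [339.5, 196.6], [336.5, 204.3]]
40:238,164,113 42:238,164,113 44:235,169,118 46:222,162,112 48:228,158,106 50:234,163,110 52:234,164,112 54:228,154,102 56:219,143,92 58:210,132,83 60:194,127,87 62:156,116,95 64:113,105,104 66:107,104,105 68:105,103,105 70:106,104,105 72:106,104,105 74:106,104,104 76:105,103,104 78:106,104,105
```

The lever reads level in both views (scene handle (298,212), top (339,197)), the bar still stands 60 mm out, and the robot is clear of everything.

```bash
python3 -c "
from rig import manip
print(manip.sign_off())"
```

```text
the job is handed in; nothing more can be done
None
```

The electrode is back in the holder the other way round, black end against the stop and clean end standing about 60 mm out; the red lever is pressed down level, and the job was handed in at about 29 s, but that last press read 43 N at the wrist through the fingertips.

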